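Turn the whetstone over in its holder, fine face up

ROBOT

A 6-joint arm with a two-finger parallel gripper is mounted at the origin on a cart in front of the work surface, level with it; the furniture and walls round the work are solid. World frame = base frame: x ahead of the robot, y to its left, z up, the work surface at z = 0. Lengths are in m, angles in rad, forces in N, time in s.
With the tool pointing down it reaches from about 0.425 to 0.95 m from the base axis. Payload 3.5 kg.
Tool frame: the origin (TCP) lies midway between the tips of the shut fingers; the grasp point (between the pads) lies 19 mm behind it; z points along the fingers, y is the line along which they close (so a half turn about z gives the same grasp; the last joint's range is limited). The gripper opens to 85 mm and grips with 20 to 120 N. Pads are 22 mm wide; open, the fingers measure 114 mm over their backs; the gripper's body (76 mm by 85 mm) begins 54 mm behind the grasp point. The pads swing forward as they close: fully open they stand 13 mm farther back than shut.
Start: joints at [-1.332, 0.286, 1.577, -0, 1.279, -0.15], TCP at [0.256, -0.625, 0.231] pointing down, gripper open.
Joint ranges: [-2.77, 2.77], [-0.9, 2.22], [0.21, 2.48], [-1.53, 4.67], [0.24, 2.81], [-2.84, 2.84]. Speed limits (rad/s): [2.79, 2.79, 3.14, 3.14, 3.14, 3.14].

INTERFACE

Orientations are given as a unit quaternion [x, y, z, w].
In Python, from plant import ctrl gives the robot as it stands. The module is installed in compiled form; this text tells all that it offers.
- The arm moves only by the shell command python3 -m inch 'ROWS' [FORCE]. ROWS is JSON, a list of rows, each a list of 5 numbers: the closure, from 0 (fully open) to 1 (shut), then the shift along the tool's x, y, z in m, then the turn about the tool's z in degrees. A call has 1 to 5 rows; each row is the pose to reach, as a shift and turn from the pose commanded when the call began, along the tool's axes at that moment; what a row does not reach only later rows make up. A row lasts 1/12 s, in which the tool goes at most 41.7 mm and 7.16 degrees, less where a joint would pass 70% of its speed; a pose out of reach is approached as far as the arm can. A call with a gripper value outside its range is refused whole. The fingers move at their own pace and stop on an object; FORCE is the grip in N (left out, the last holds). Time passes only in rows, so rows that repeat a pose let the fingers close. It gives the time, the measured TCP pose, the force, the opening and the grip force at its end, in the units of the state.
- ctrl.get_state(): the state, without advancing time (a new reading comes with each control period).
- ctrl.read_camera(name): name is "scene" or "top" or "wrist"; returns a dict with "pixels" (400x640x3 uint8, red, green, blue), "depth" (400x640 float32, m along the optical axis (not along the pixel's ray), 0 where there is no reading), "fx", "fy", "cx", "cy" (pixels), "D" ([k1, k2, p1, p2, k3] as OpenCV has them; the pictures are not rectified), "xyz" and "rotation" of the camera in the world; the wrist camera has in their place "mount" (4x4, takes a point from camera to tool coordinates, whose origin is the TCP and whose axes are the flange's). Camera axes: x right, y down, z forward; pixel columns grow to the right and rows downward; lengths in m; the calibration is good to about 2 mm. A picture is of the moment at which its call begins: read the wrist's pose just before it.
- ctrl.sign_off(): hands the job in; it is judged then, once.
Trained networks look in a picture, given as the dict that the camera call returned (one of the last four; its "shot" number tells which), for a name from the list of things; names that differ only in an ending like _2 or _b are one class to them, and where a whole thing is asked for, a point or a joint stands for the part that bears it (a point fixed in the world has none). Each returns a list of dicts, best first, with "score" (0 to 1); they miss things now and then, are a little off and sometimes report something else, mostly with a low value. They report only what shows in the picture. A call takes as long as a camera call. They do not tell look-alikes from the thing itself.
- ctrl.spot_in(query, picture): "at" ([column, row] in pixels, amid what is visible of it).
- ctrl.tip_of(query, picture): "at" ([column, row] in pixels: a listed point, or the origin of a listed thing).
The state is a dict: "time": time; "qpos": joint angles; "dq": joint speeds; "joint_efforts": joint torques, N m; "eef_pos": TCP position; "tcp_rot": TCP orientation; "contact_force": force on the tool from outside, world axes, zero at the start; "wrist_torque": the same for the moment, N m; "opening": opening from 0.0 (shut) to 1.0 (fully open); "finger_force": force on a finger pad.
Only numpy, scipy, OpenCV 4.12 (cv2) and the standard library are available. Lean on these libraries where they do the work, as an engineer would, in place of code of your own. Each camera call takes 0.05 s, during which the arm holds its last target. There are 200 camera calls.

TASK

The coarse side of the whetstone has done its work: turn the stone over and put it back in its holder with the fine face (the thin layer) up, lying flat and fully down on both ledges, within the end lips. The stone is brittle, so never drop it or let it topple over, and leave the knife, the water glass and the brush where they are.

Things in the scene. Friction and masses are not known exactly. Their poses are not given: they have to be found in the camera images.
- stone_c (a point): Centre of the whetstone, a loose block 54 (its x) x 100 (y) x 28 mm (z), 0.3 to 0.5 kg. Two bonded layers: a 19 mm thick grey coarse layer on its +z side, a 9 mm thin paler fine layer on its -z side. It starts in the holder with +z (coarse) up; at the end -z (fine) must be up, either end to the knob. It also stands steadily on a 54 x 28 mm end, 100 mm tall.
- pocket (a point): Centre of the holder's seat at the height of its ledges, 20 mm above the worktop; a seated stone's centre is 14 mm above it. z is up, y along the holder (roughly left-right for the robot), x across. The pocket is 60 mm (x) by 106 mm (y): 3 mm play on every side of the stone. Each end has a ledge about 14 mm long, and beyond it a bevelled lip 11 mm high.
- holder: The stone holder, level and fixed; origin on the worktop under the pocket, same axes. Black end blocks 76 mm across (x) end 67 mm from middle (y); a screw knob reaches 87 mm at +y. Bevelled corner cheeks beside the stone rise 8 mm above the ledge, from 38 mm outwards in y. Between the blocks the sides are open to the worktop; two 8 mm bars run under the stone at x = +-16 mm, tops at 15 mm.
- knife: Bystander: kitchen knife lying on its side behind the holder, 290 mm long (its y), origin on the worktop at the bolster; handle 15 mm high towards -y, blade towards +y with the edge towards -x.
- tumbler: Bystander: clear water glass, 81 mm across and 91 mm high, origin at the centre of its underside, standing to the right behind the holder.
- dish_brush: Bystander: dish brush lying on the worktop far to the left, 269 mm long (its y), 62 mm high, origin at the centre of its underside.
Things that resemble listed ones, but are neither listed nor needed, are in the scene too. Of the things like the part that bears stone_c, leave any that is purple; of the rest the larger one is meant.

How it is judged:
At the end, for the whole second after the job is handed in: The stone lies fine face up and level (within 3 degrees) on both ledges of the holder (its centre 12 to 16 mm above them), within 5 mm of the middle of the pocket and 5 degrees of its length, either end to the knob; it is released and at rest (angle between stone_c's own z axis and vertical above 3.09 rad and horizontal distance between stone_c and pocket below 0.005 m and angle between the y axis of stone_c and the y axis of pocket, either way round below 0.09 rad and z of stone_c in the frame of pocket between 0.012 and 0.016 m and contact force between the fingers and stone below 0.1 N and linear speed of stone below 0.02 m/s); the robot touches nothing.
It fails at once if the stone falls or topples free of the fingers (faster than 0.45 m/s while not held) (linear speed of stone above 0.45 m/s and contact force between the fingers and stone below 0.2 N).
It fails at once if the knife, the glass or the brush is shifted by more than 40 mm (distance of any of knife, tumbler, dish_brush from where it was at the start of the episode above 0.04 m).
It also fails if it takes over 56 s, if anything falls off the work surface, if the arm or the gripper's body presses on something with over 40 N, if the wrist force passes 120 N, or if a joint passes its speed limit or range.

## Working session

There is one attempt and no reset: what is moved stays moved. The work goes in short steps, Python scripts to look and compute and a shell command to move; the robot and the scene stay as the last step left them, time stands still between calls to the robot, and variables do not carry over. Pictures are saved under pics/ and viewed, at most 10 in all, crops included, and the job is handed in when it is done.

```bash
mkdir -p pics
cat > h.py <<'E'
import numpy as np, cv2
from plant import ctrl
from scipy.spatial.transform import Rotation as R
def pose(p):
    if 'mount' in p:
        s=p['st']; T=np.eye(4); T[:3,:3]=R.from_quat(s['tcp_rot']).as_matrix(); T[:3,3]=s['eef_pos']
        return T@np.array(p['mount'])
    T=np.eye(4); r=np.array(p['rotation']); T[:3,:3]=r if r.shape==(3,3) else R.from_quat(r).as_matrix(); T[:3,3]=p['xyz']; return T
def cam(n):
    s=ctrl.get_state(); p=ctrl.read_camera(n); p['st']=s; return p
def K(p): return np.array([[p['fx'],0,p['cx']],[0,p['fy'],p['cy']],[0,0,1.]])
def ray(p,uv):
    q=cv2.undistortPoints(np.array(uv,float).reshape(-1,1,2),K(p),np.array(p['D'],float)).reshape(-1,2)
    T=pose(p); return T[:3,3],np.c_[q,np.ones(len(q))]@T[:3,:3].T,q
def atz(p,uv,z):
    o,d,_=ray(p,uv); return o+d*((z-o[2])/d[:,2])[:,None]
def atd(p,uv):
    o,d,_=ray(p,uv); uv=np.array(uv,float).reshape(-1,2).round().astype(int)
    return o+d*p['depth'][uv[:,1],uv[:,0]][:,None]
def cloud(p):
    v,u=np.nonzero(p['depth']>0); return atd(p,np.c_[u,v]),p['pixels'][v,u],np.c_[u,v]
def save(p,n,crop=None,k=1):
    im=p['pixels'][:,:,::-1]
    if crop: a,b,c,d=crop; im=im[b:d,a:c]
    cv2.imwrite('pics/'+n,cv2.resize(im,None,fx=k,fy=k))
E
python3 - <<'E'
from h import *
np.set_printoptions(precision=4,suppress=True)
for c in ['scene','top']:
    p=cam(c); save(p,c+'0.png'); print(c,p['xyz'],p['rotation'])
    for q in ['stone_c','holder','knife','tumbler','dish_brush']:
        for d in ctrl.spot_in(q,p)[:4]: print(q,np.round(d['at']),round(d['score'],2),atd(p,d['at'])[0])
    for q in ['stone_c','pocket']:
        for d in ctrl.tip_of(q,p)[:4]: print('tip',q,np.round(d['at']),round(d['score'],2),atd(p,d['at'])[0])
s=ctrl.get_state(); print(s)
E
```

```text
scene [-0.2771  0.5292  0.5784] [-0.4335  0.75   -0.4347  0.246 ]
stone_c [255. 260.] 0.94 [0.3937 0.2942 0.0144]
stone_c [320. 210.] 0.72 [0.4648 0.0858 0.0457]
stone_c [168. 231.] 0.47 [0.5711 0.4446 0.038 ]
holder [299. 217.] 0.88 [0.4831 0.1358 0.0297]
knife [292. 195.] 0.58 [0.6289 0.0824 0.0069]
tumbler [386. 152.] 0.47 [ 0.6252 -0.2558  0.0753]
dish_brush [168. 228.] 0.71 [0.5697 0.4423 0.0454]
tip stone_c [251. 259.] 0.63 [0.3978 0.3015 0.0196]
tip stone_c [320. 212.] 0.57 [0.4599 0.088  0.0436]
tip pocket [314. 211.] 0.87 [0.4634 0.1034 0.0476]
top [0.3613 0.0712 1.3107] [-0.6967  0.7141 -0.0455  0.0505]
stone_c [323. 212.] 0.9 [0.4864 0.0795 0.0482]
stone_c [468. 214.] 0.88 [ 0.4744 -0.3124  0.0274]
stone_c [242. 243.] 0.64 [0.4124 0.2986 0.0199]
holder [304. 214.] 0.96 [0.485  0.1317 0.0179]
knife [317. 162.] 0.55 [0.63   0.0939 0.0046]
tumbler [462. 156.] 0.96 [ 0.6377 -0.3109  0.0118]
dish_brush [198. 179.] 0.87 [0.5845 0.4136 0.0476]
tip stone_c [469. 212.] 0.74 [ 0.4777 -0.3142  0.0267]
tip stone_c [323. 212.] 0.59 [0.4869 0.0792 0.0482]
{'time': 0.8, 'qpos': array([-1.332 ,  0.2863,  1.5766,  0.    ,  1.2786, -0.15  ]), 'dq': array([-0.0008, -0.0013, -0.0015, -0.0013, -0.0016,  0.0017]), 'joint_efforts': array([ -0.0005, -40.5917, -29.2923,  -0.0002,   0.0005,   0.    ]), 'eef_pos': array([ 0.2559, -0.6246,  0.2314]), 'tcp_rot': array([0.9812, 0.1932, 0.    , 0.    ]), 'contact_force': array([-0.2429,  0.2042, -0.2636]), 'wrist_torque': array([ 0.0431, -0.0362,  0.0124]), 'finger_force': 0.0, 'opening': 0.9978988355871017}
```

View pics/top0.png

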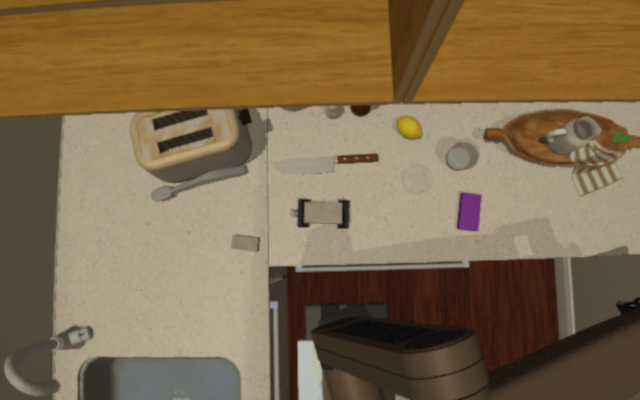

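View pics/scene0.png

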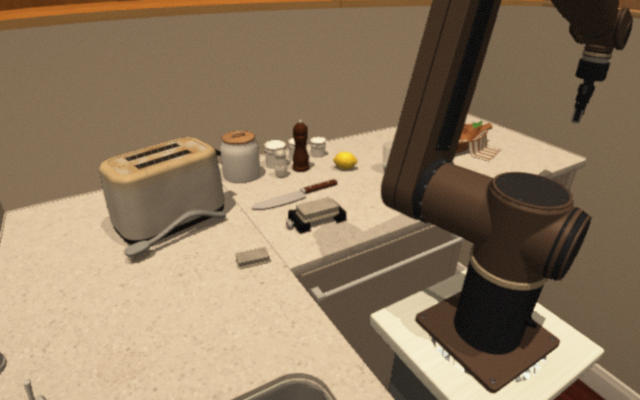

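Stone candidates in the top view:
- (323,212): grey, sits in the holder, the larger of the two non-purple ones. This is the one meant.
- (468,214): purple, so leave it.
- (242,243): a small grey one, a decoy.

The knob points left (+y). The knife is behind at (330,162) and the glass at (462,156). I'll confirm with a crop and measure the sizes.

Run:
```python
from h import *
np.set_printoptions(precision=4,suppress=True)
p=cam('top'); save(p,'crop1.png',(210,140,410,260),4)
P,c,uv=cloud(p)
def rect(m): 
    r=cv2.minAreaRect((P[m][:,:2]*1000).astype(np.float32)); print(m.sum(),r,np.median(P[m][:,2]))
near=(abs(P[:,0]-.486)<.06)&(abs(P[:,1]-.08)<.1)
rect(near&(P[:,2]>.038)); rect(near&(P[:,2]>.012)&(P[:,1]<.15)&(P[:,1]>0))
near=(abs(P[:,0]-.41)<.05)&(abs(P[:,1]-.2986)<.07); rect(near&(P[:,2]>.008))
```

```text
768 ((486.51104736328125, 79.90446472167969), (99.74596405029297, 54.24700927734375), 86.72343444824219) 0.046766468831327956
1245 ((485.9982604980469, 80.55699920654297), (136.93064880371094, 76.15214538574219), 87.34159851074219) 0.04449800818331617
368 ((411.3466491699219, 294.552734375), (70.97563171386719, 38.02375793457031), 81.26651763916016) 0.018013953627747603
```

View pics/crop1.png

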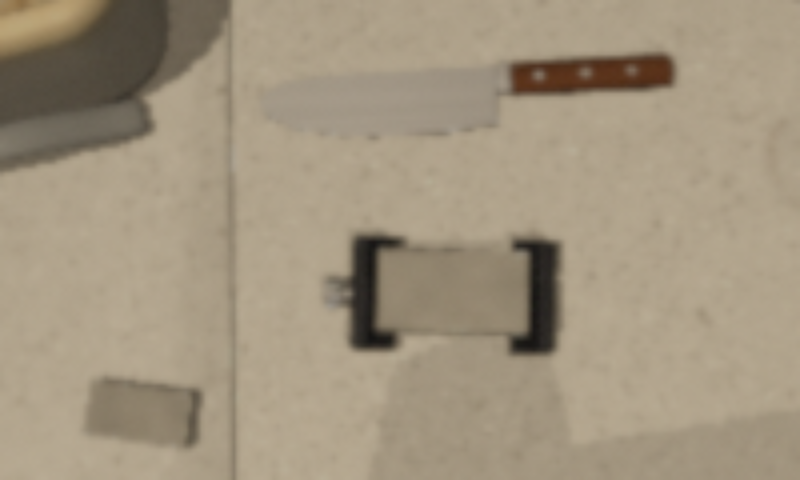

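The crop confirms it: the grey block in the holder measures 100 x 54 mm, while the small one is 71 x 38 mm. The stone is at (0.486, 0.080) with its long axis at yaw 87°. Setting out.

```bash
cat >> h.py <<'E'
def to(x,y,z,yaw=87):
    s=ctrl.get_state(); r=R.from_quat(s['tcp_rot']); M=r.as_matrix()
    d=M.T@(np.array([x,y,z])-s['eef_pos']); ps=np.degrees(np.arctan2(M[1,0],M[0,0]))
    print('t',round(s['time'],2),'tcp',s['eef_pos'].round(4),'yaw',ps.round(2),'-> mm',(d*1000).round(1),'turn',round((ps-yaw+180)%360-180,2),'|',round(np.linalg.norm(d)/.0417,1),'rows')
E
python3 -m inch '[[0,0.218,-0.154,0,-35],[0,0.218,-0.154,0,-35],[0,0.218,-0.154,0,-35],[0,0.218,-0.154,0,-35],[0,0.218,-0.154,0,-35]]' 20
python3 -c "from h import *; to(.47,-.15,.23); to(.485,.056,.2)"
```

```text
time: 1.27
eef_pos: [0.3684, -0.4472, 0.2314]
tcp_rot: [0.876, 0.482, 0.0, 0.0]
contact_force: [0.7, -0.3, 0.5]
opening: 0.999
finger_force: 0.0
t 1.27 tcp [ 0.3684 -0.4472  0.2314] yaw 57.58 -> mm [305.4 -73.6   1.4] turn -29.42 | 7.5 rows
t 1.27 tcp [ 0.3684 -0.4472  0.2314] yaw 57.58 -> mm [ 487.3 -171.4   31.4] turn -29.42 | 12.4 rows
```

```bash
python3 -m inch '[[0,0.305,-0.074,0,-29.4],[0,0.305,-0.074,0,-29.4],[0,0.305,-0.074,0,-29.4],[0,0.305,-0.074,0,-29.4],[0,0.305,-0.074,0,-29.4]]'
python3 -c "from h import *; to(.485,.056,.2)"
```

```text
time: 1.68
eef_pos: [0.4362, -0.2501, 0.2316]
tcp_rot: [0.726, 0.688, 0.0, 0.0]
contact_force: [0.4, -0.5, -0.6]
opening: 0.999
finger_force: 0.0
t 1.68 tcp [ 0.4362 -0.2501  0.2316] yaw 86.91 -> mm [308.3  32.2  31.5] turn -0.09 | 7.5 rows
```

```bash
python3 -m inch '[[0,0.308,0.032,0.03,0],[0,0.308,0.032,0.03,0],[0,0.308,0.032,0.03,0],[0,0.308,0.032,0.03,0],[0,0.308,0.032,0.03,0]]' >/dev/null
python3 -c "from h import *; to(.485,.056,.2)"
```

```text
t 2.1 tcp [ 0.4692 -0.0453  0.2115] yaw 86.66 -> mm [102.1   9.8  11.5] turn -0.34 | 2.5 rows
```

```bash
python3 -m inch '[[0,0.102,0.01,0.011,0],[0,0.102,0.01,0.011,0],[0,0.102,0.01,0.011,0],[0,0.102,0.01,0.011,0]]' >/dev/null
python3 - <<'E'
from h import *
np.set_printoptions(precision=4,suppress=True)
to(.485,.056,.2)
p=cam('wrist'); save(p,'w1.png')
P,c,uv=cloud(p); print(np.array(p['mount']))
m=(abs(P[:,0]-.486)<.06)&(abs(P[:,1]-.08)<.1)&(P[:,2]>.04)&(P[:,2]<.056)
print(m.sum(),cv2.minAreaRect((P[m][:,:2]*1000).astype(np.float32)),np.median(P[m][:,2]),P[m].min(0),P[m].max(0))
for q in ['stone_c','pocket']:
    for d in ctrl.tip_of(q,p)[:2]: print(q,d['at'],d['score'],atz(p,d['at'],.034 if q=='stone_c' else .02))
E
```

```text
t 2.43 tcp [0.4848 0.0576 0.1998] yaw 86.98 -> mm [-1.6  0.3 -0.2] turn -0.02 | 0.0 rows
[[ 0.     -0.945  -0.327   0.0841]
 [ 1.     -0.0002  0.0005 -0.0011]
 [-0.0006 -0.327   0.945  -0.1427]
 [ 0.      0.      0.      1.    ]]
7642 ((487.16162109375, 82.04776000976562), (99.2900619506836, 54.35105895996094), 87.05327606201172) 0.04802531149964889 [0.4584 0.0315 0.0439] [0.5167 0.1329 0.0505]
stone_c [318.9, 151.8] 0.69 [[0.4871 0.081  0.034 ]]
```

View pics/w1.png

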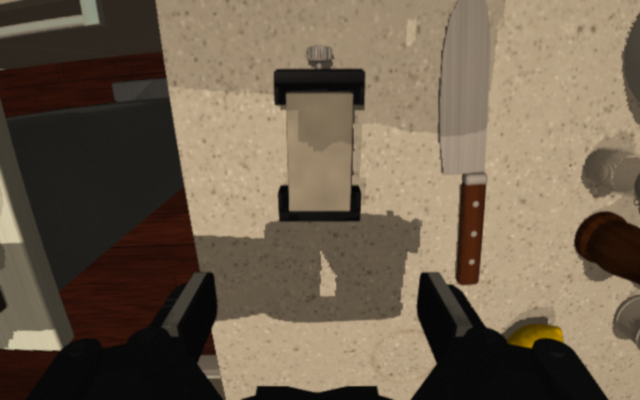

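The image shows the stone at cols 287–353, rows 92–212, with the knob at the top (320,53) and the knife clear to the right. The stone centre is (0.487, 0.0815). I'll descend 24 mm off centre towards the knobless end, then grip lightly.

```bash
python3 -m inch '[[0,0,0.002,0.04,0],[0,0,0.002,0.08,0],[0,0,0.002,0.12,0],[0,0,0.002,0.16,0],[0,0,0.002,0.187,0]]' >/dev/null
python3 -m inch '[[0,0,0,0,0],[1,0,0,0,0],[1,0,0,0,0],[1,0,0,0,0],[1,0,0,0,0]]' 20
python3 -m inch '[[1,0,0,0,0],[1,0,0,0,0],[1,0,0,0,0],[1,0,0,0,0]]' 20
```

```text
time: 3.42
eef_pos: [0.49, 0.0541, 0.0172]
tcp_rot: [0.728, 0.686, 0.002, 0.001]
contact_force: [-13.0, 5.0, 18.1]
opening: 0.635
finger_force: 14.3
time: 3.75
eef_pos: [0.4898, 0.0542, 0.0173]
tcp_rot: [0.727, 0.686, 0.002, 0.001]
contact_force: [-1.6, 2.8, 6.2]
opening: 0.631
finger_force: 27.4
```

```bash
python3 -m inch '[[1,0,0,-0.01,0],[1,0,0,-0.02,0],[1,0,0,-0.03,0],[1,0,0,-0.04,0],[1,0,0,-0.05,0]]' 20
python3 - <<'E'
from h import *
p=cam('wrist'); save(p,'w2.png')
E
```

```text
time: 4.17
eef_pos: [0.4875, 0.0536, 0.0649]
tcp_rot: [0.727, 0.686, 0.0, 0.001]
contact_force: [0.0, 0.0, -3.2]
opening: 0.629
finger_force: 23.5
```

View pics/w2.png

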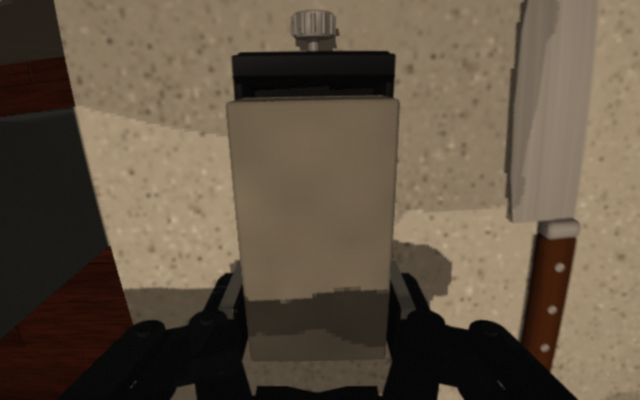

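The stone, at cols 228–398 and rows 98–360, is held near its -y end, and its far end is near the +y lip. I'll measure the tilt from the depth image.

```bash
cat >> h.py <<'E'
def tilt(p,box=(250,130,370,340)):
    a,b,c,d=box; u,v=np.meshgrid(range(a,c,4),range(b,d,4)); uv=np.c_[u.ravel(),v.ravel()]
    k=p['depth'][uv[:,1],uv[:,0]]>0; P=atd(p,uv[k])
    for _ in range(3):
        m=np.median(P,0) if _==0 else P.mean(0); n=np.linalg.svd(P-P.mean(0))[2][2]; n*=np.sign(n[2]); e=abs((P-P.mean(0))@n); P=P[e<=np.quantile(e,.85)]
    f=n@R.from_euler('z',87,degrees=True).as_matrix(); 
    print('n along/across',f.round(3),'tilt along deg',np.degrees(np.arctan2(f[0],f[2])).round(1),'resid',e.max().round(4),'z',P[:,2].min().round(4),P[:,2].max().round(4))
E
python3 - <<'E'
from h import *
p=cam('wrist'); tilt(p)
to(.487,-.10,.13)
E
```

```text
n along/across [0.004 0.002 1.   ] tilt along deg 0.2 resid 0.0006 z 0.0968 0.0981
t 4.27 tcp [0.489  0.0536 0.0659] yaw 86.67 -> mm [-153.4    7.3  -64. ] turn -0.33 | 4.0 rows
```

The stone is held level by pad friction and weighs about 3.3 N. I'll carry it to free worktop on the right and ease the grip there, so it pivots in the pads.

```bash
python3 -m inch '[[1,0,0,-0.03,0],[1,-0.03,0,-0.04,0],[1,-0.07,0.003,-0.04,0],[1,-0.11,0.006,-0.04,0],[1,-0.15,0.009,-0.04,0]]' >/dev/null
python3 -m inch '[[1,-0.04,0,0,0],[1,-0.055,0,0.02,0],[1,-0.055,0,0.05,0],[1,-0.055,0,0.08,0],[1,-0.055,0,0.08,0]]'
python3 -m inch '[[0.45,0,0,0,0],[0.42,0,0,0,0],[0.42,0,0,0,0]]' 20
python3 -c "
from h import *
p=cam('wrist'); tilt(p)"
```

```text
time: 5.1
eef_pos: [0.4789, -0.1494, 0.0169]
tcp_rot: [0.728, 0.686, -0.002, -0.007]
contact_force: [-2.3, 0.6, -3.9]
opening: 0.631
finger_force: 23.9
time: 5.35
eef_pos: [0.486, -0.152, 0.0255]
tcp_rot: [0.727, 0.687, 0.001, 0.002]
contact_force: [-0.2, -0.4, -2.3]
opening: 0.628
finger_force: 23.9
n along/across [0.033 0.001 0.999] tilt along deg 1.9 resid 0.0006 z 0.0533 0.0568
```

```bash
for c in 1; do python3 -m inch '[[0.395,0,0,0,0],[0.395,0,0,0,0]]' | egrep 'open|finger|contact'; python3 -m inch '[[0.385,0,0,0,0],[0.385,0,0,0,0]]'| egrep 'open|finger|contact'; python3 -m inch '[[0.378,0,0,0,0],[0.378,0,0,0,0]]'| egrep 'open|finger|contact|eef'; done
python3 -c "
from h import *
p=cam('wrist'); tilt(p)"
```

```text
contact_force: [0.5, 0.3, -3.3]
opening: 0.629
finger_force: 23.9
contact_force: [0.8, -0.0, -3.9]
opening: 0.631
finger_force: 23.9
eef_pos: [0.4842, -0.1513, 0.0233]
contact_force: [-0.3, -0.1, -3.2]
opening: 0.633
finger_force: 23.9
n along/across [ 0.03  -0.004  1.   ] tilt along deg 1.7 resid 0.0006 z 0.0512 0.0545
```

```bash
python3 -m inch '[[0.378,0,0,0.009,0],[0.378,0,0,0.018,0],[0.378,0,0,0.018,0]]' | egrep 'eef|force'; for c in 1; do python3 -m inch '[[0.373,0,0,0,0],[0.373,0,0,0,0]]' | egrep 'open|finger|contact'; python3 -m inch '[[0.37,0,0,0,0],[0.37,0,0,0,0]]'| egrep 'open|finger|contact'; python3 -m inch '[[0.367,0,0,0,0],[0.367,0,0,0,0]]'| egrep 'open|finger|contact|eef'; done
python3 -c "
from h import *
p=cam('wrist'); tilt(p)"
```

```text
eef_pos: [0.4824, -0.1504, 0.0027]
contact_force: [0.2, 1.7, -3.6]
finger_force: 23.9
contact_force: [-0.2, -0.9, -4.0]
opening: 0.631
finger_force: 23.9
contact_force: [0.2, -0.6, -3.4]
opening: 0.627
finger_force: 11.3
eef_pos: [0.4848, -0.1516, 0.006]
contact_force: [-0.8, 0.8, -0.5]
opening: 0.627
finger_force: 0.3
n along/across [-0.001  0.002  1.   ] tilt along deg -0.0 resid 0.0007 z 0.0275 0.0286
```

Run:
```python
from h import *
p=cam('wrist'); P,c,uv=cloud(p)
m=(abs(P[:,0]-.486)<.05)&(P[:,1]<-.03)&(P[:,1]>-.17)&(P[:,2]>.022)&(P[:,2]<.031)&(uv[:,0]>235)&(uv[:,0]<405)
r=cv2.minAreaRect((P[m][:,:2]*1000).astype(np.float32)); print(r,P[m].min(0),P[m].max(0))
f=P[m][:,1].max(); print('centre y by far end',f-.05)
to(.485,f-.05-.038,.006)
```

```text
((485.78558349609375, -121.58602905273438), (67.28935241699219, 96.82081604003906), 0.001914336928166449) [ 0.45214149 -0.16999694  0.02201249] [ 0.51943112 -0.07317639  0.03098408]
centre y by far end -0.12317638668602958
t 6.8 tcp [ 0.4848 -0.1516  0.006 ] yaw 86.67 -> mm [-9.5  0.8 -0. ] turn -0.33 | 0.2 rows
```

```bash
python3 -m inch '[[0.34,0,0,0,0],[0.34,-0.01,0,0,0],[0.34,-0.01,0,0,0],[0.3695,-0.01,0,0,0],[0.3695,-0.01,0,0,0]]' 20| egrep 'open|finger|contact|eef'; python3 -m inch '[[0.3695,0,0,-0.003,0],[0.3695,0,0,-0.006,0],[0.3695,0,0,-0.009,0],[0.3695,0,0,-0.012,0],[0.3695,0,0,-0.015,0]]'| egrep 'open|finger|contact|eef'
python3 -c "
from h import *
p=cam('wrist'); tilt(p)"
```

```text
eef_pos: [0.4842, -0.1624, 0.0057]
contact_force: [-0.1, -2.6, 1.0]
opening: 0.633
finger_force: 4.2
eef_pos: [0.4832, -0.1608, 0.0201]
contact_force: [0.1, 1.1, -2.8]
opening: 0.629
finger_force: 4.1
n along/across [0.155 0.    0.988] tilt along deg 8.9 resid 0.0009 z 0.0305 0.0423
```

```bash
python3 -m inch '[[0.3697,0.003,0,-0.008,0],[0.3697,0.007,0,-0.016,0],[0.3697,0.011,0,-0.022,0],[0.3697,0.0155,0,-0.0285,0],[0.3697,0.0155,0,-0.0285,0]]'| egrep 'open|finger|contact|eef'
python3 -c "
from h import *
p=cam('wrist'); tilt(p,(260,200,360,340))"
```

```text
eef_pos: [0.4855, -0.1453, 0.0505]
contact_force: [0.4, 0.9, -1.2]
opening: 0.633
finger_force: 4.6
n along/across [-0.565  0.077  0.822] tilt along deg -34.5 resid 0.0151 z -0.0015 0.0687
```

```bash
cat >> h.py <<'E'
def prof(p,col=320):
    v=np.arange(10,390,12); k=p['depth'][v,col]>0; v=v[k]; P=atd(p,np.c_[np.full(len(v),col),v])
    print(' '.join(f'{r}:({a*1000:.0f},{b*1000:.0f})' for r,a,b in zip(v,P[:,1],P[:,2])))
E
python3 -c "
from h import *
p=cam('wrist'); prof(p)"
```

```text
10:(-29,1) 22:(-35,-1) 34:(-40,-0) 46:(-46,-1) 58:(-52,-0) 70:(-58,1) 82:(-63,1) 94:(-68,25) 106:(-74,28) 118:(-79,31) 130:(-83,34) 142:(-88,36) 154:(-93,40) 166:(-98,42) 178:(-103,43) 190:(-107,47) 202:(-111,50) 214:(-116,53) 226:(-120,55) 238:(-125,57) 250:(-128,61) 262:(-133,62) 274:(-137,65) 286:(-142,67) 298:(-145,70) 310:(-150,71) 322:(-211,-0) 334:(-221,0) 346:(-230,1) 358:(-241,0) 370:(-252,-0) 382:(-262,1)
```

```bash
python3 -m inch '[[0.3697,0.005,0,-0.005,0],[0.3697,0.011,0,-0.0105,0],[0.3697,0.017,0,-0.016,0],[0.3697,0.0234,0,-0.0203,0],[0.3697,0.030,0,-0.024,0]]'| egrep 'open|finger|contact|eef'
python3 -c "
from h import *
p=cam('wrist'); prof(p)"
```

```text
eef_pos: [0.4861, -0.115, 0.0731]
contact_force: [0.6, -0.5, -3.4]
opening: 0.627
finger_force: 4.2
10:(5,-0) 22:(-1,0) 34:(-7,0) 46:(-13,-1) 58:(-20,1) 70:(-26,1) 82:(-33,1) 94:(-40,1) 106:(-46,1) 118:(-53,-0) 130:(-60,0) 142:(-64,23) 154:(-69,31) 166:(-73,38) 178:(-78,43) 190:(-83,49) 202:(-87,55) 214:(-91,60) 226:(-94,66) 238:(-98,70) 250:(-103,73) 262:(-106,79) 274:(-109,83) 286:(-112,88) 298:(-115,92) 310:(-118,96) 322:(-130,87) 334:(-208,1) 346:(-221,-1) 358:(-232,-0) 370:(-244,-0) 382:(-255,1)
```

```bash
python3 -m inch '[[0.3702,0.01,0,0,0],[0.3702,0.025,0,0,0],[0.3702,0.045,0,0,0],[0.3702,0.06,0,0,0],[0.3702,0.072,0,0,0]]'| egrep 'open|finger|contact|eef'
python3 -m inch '[[0.3702,0.009,0,0,0],[0.3702,0.018,0,0,0],[0.3702,0.027,0,0,0],[0.3702,0.036,0,0,0],[0.3702,0.036,0,0,0]]'| egrep 'open|finger|contact|eef'
python3 -c "
from h import *
p=cam('wrist'); prof(p); save(p,'w3.png')"
```

```text
eef_pos: [0.4905, -0.0428, 0.0729]
contact_force: [-0.1, -1.1, 1.4]
opening: 0.628
finger_force: 6.0
eef_pos: [0.4925, -0.0066, 0.0726]
contact_force: [-1.1, 0.2, 0.1]
opening: 0.634
finger_force: 5.7
10:(114,1) 22:(108,-1) 34:(101,1) 46:(95,-0) 58:(89,1) 70:(82,1) 82:(76,-1) 94:(69,1) 106:(62,1) 118:(55,-0) 130:(48,-0) 142:(43,12) 154:(38,20) 166:(31,20) 178:(27,30) 190:(20,31) 202:(3,-0) 214:(-5,-0) 226:(-13,1) 238:(-22,-0) 250:(-19,24) 262:(-15,45) 274:(-12,63) 286:(-10,77) 298:(-7,91) 310:(-8,98) 322:(-12,100) 334:(-17,101) 346:(-22,101) 358:(-28,102) 370:(-33,103) 382:(-147,-0)
```

View pics/w3.png

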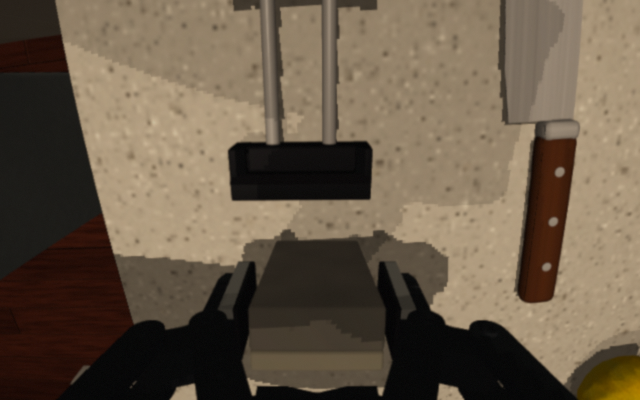

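The image shows the stone about 10° past vertical, with the coarse face tilting up at rows 245–330, and the holder's right block at (300,172) just ahead. Its foot drags on the worktop. I'll lift slightly, back off 100 mm and lay it the rest of the way over.

```bash
python3 -m inch '[[0.3702,0,0,-0.006,0],[0.3702,-0.02,0.002,-0.006,0],[0.3702,-0.05,0.004,-0.006,0],[0.3702,-0.08,0.005,-0.006,0],[0.3702,-0.1,0.006,-0.006,0]]'| egrep 'open|finger|contact|eef'
python3 -m inch '[[0.3702,0,0,0,0],[0.3702,0,0,0,0]]'| egrep 'open|finger|contact|eef'
python3 -c "
from h import *
p=cam('wrist'); prof(p)"
```

```text
eef_pos: [0.4926, -0.1106, 0.079]
contact_force: [-0.3, -0.1, -2.5]
opening: 0.629
finger_force: 5.3
eef_pos: [0.4927, -0.1096, 0.0789]
contact_force: [0.8, 0.2, -2.2]
opening: 0.631
finger_force: 5.3
10:(12,0) 22:(5,-0) 34:(-1,-0) 46:(-8,-1) 58:(-14,0) 70:(-21,1) 82:(-28,0) 94:(-34,1) 106:(-41,1) 118:(-49,1) 130:(-56,0) 142:(-63,-1) 154:(-71,0) 166:(-78,2) 178:(-86,1) 190:(-94,-0) 202:(-101,5) 214:(-102,22) 226:(-104,36) 238:(-106,49) 250:(-107,61) 262:(-108,70) 274:(-109,80) 286:(-110,88) 298:(-111,96) 310:(-113,101) 322:(-118,102) 334:(-125,101) 346:(-132,100) 358:(-231,1) 370:(-245,-1) 382:(-257,-0)
```

```bash
python3 -m inch '[[0.3702,0,0,0.003,0],[0.3702,0.006,0,0.006,0],[0.3702,0.014,0,0.006,0],[0.3702,0.022,0,0.006,0],[0.3702,0.03,0,0.006,0]]'| egrep 'open|finger|contact|eef'
python3 -c "
from h import *
p=cam('wrist'); prof(p)"
```

```text
eef_pos: [0.4946, -0.0772, 0.0728]
contact_force: [0.1, -0.8, -1.6]
opening: 0.631
finger_force: 6.0
10:(40,21) 22:(34,20) 34:(28,28) 46:(22,31) 58:(16,31) 70:(11,0) 82:(5,0) 94:(-2,-2) 106:(-9,1) 118:(-16,0) 130:(-23,1) 142:(-30,1) 154:(-37,1) 166:(-45,-1) 178:(-52,1) 190:(-60,0) 202:(-68,-0) 214:(-76,0) 226:(-84,0) 238:(-92,2) 250:(-96,12) 262:(-89,40) 274:(-85,60) 286:(-81,77) 298:(-78,90) 310:(-79,98) 322:(-83,99) 334:(-88,100) 346:(-94,101) 358:(-97,104) 370:(-206,0) 382:(-218,-0)
```

Drag pivoting works: the stone is now 13° past vertical. The pads sit near the coarse edge, though, so laying it flat this way would put the fingertips into the worktop. I'll stand it upright, regrip towards the fine side, then lay it down.

```bash
python3 -m inch '[[0.3702,-0.006,-0.001,-0.001,0],[0.3702,-0.012,-0.001,-0.002,0],[0.3702,-0.018,-0.001,-0.002,0],[0.3702,-0.02,-0.001,-0.002,0],[0.3702,-0.02,-0.001,-0.001,0]]'| egrep 'open|finger|contact|eef'
python3 -c "
from h import *
p=cam('wrist'); prof(p)"
```

```text
eef_pos: [0.4925, -0.0992, 0.0749]
contact_force: [-3.6, 2.4, 10.0]
opening: 0.627
finger_force: 7.2
10:(16,32) 22:(13,19) 34:(9,-0) 46:(3,-1) 58:(-4,-1) 70:(-10,-0) 82:(-17,-1) 94:(-24,1) 106:(-31,-1) 118:(-38,-0) 130:(-45,0) 142:(-52,1) 154:(-60,-1) 166:(-67,1) 178:(-75,-0) 190:(-82,0) 202:(-91,-1) 214:(-98,1) 226:(-98,22) 238:(-98,38) 250:(-100,50) 262:(-99,63) 274:(-100,74) 286:(-99,85) 298:(-99,93) 310:(-100,101) 322:(-106,100) 334:(-112,100) 346:(-118,101) 358:(-125,100) 370:(-229,-0) 382:(-241,1)
```

```bash
python3 -m inch '[[0.369,0,0,-0.001,0],[0.367,0,0,-0.001,0],[0.36,0,0,-0.001,0],[0.34,0,0,-0.001,0],[0.31,0,0,-0.001,0]]'| egrep 'open|finger|contact|eef'
python3 -m inch '[[0.31,0,0,0,0],[0.31,-0.006,0,0.002,0],[0.31,-0.014,0,0.003,0],[0.31,-0.022,0,0.004,0],[0.31,-0.022,0,0.004,0]]'| egrep 'open|finger|contact|eef'
python3 -c "
from h import *
p=cam('wrist'); prof(p)"
```

```text
eef_pos: [0.4924, -0.0984, 0.0747]
contact_force: [-0.5, -0.7, 0.0]
opening: 0.689
finger_force: 0.0
eef_pos: [0.4911, -0.1218, 0.0706]
contact_force: [1.5, -0.3, -0.3]
opening: 0.689
finger_force: 0.0
10:(-2,-0) 22:(-8,0) 34:(-14,-0) 46:(-21,2) 58:(-27,-0) 70:(-33,-1) 82:(-40,0) 94:(-46,-0) 106:(-53,0) 118:(-60,1) 130:(-67,1) 142:(-74,0) 154:(-81,-0) 166:(-89,-1) 178:(-96,1) 190:(-97,21) 202:(-97,41) 214:(-98,58) 226:(-98,72) 238:(-98,84) 250:(-98,94) 262:(-99,101) 274:(-104,100) 286:(-110,99) 298:(-114,101) 310:(-120,100) 322:(-202,1) 334:(-214,0) 346:(-225,-0) 358:(-236,0) 370:(-248,0) 382:(-259,1)
```

```bash
python3 -m inch '[[0.3704,0,0,0,0],[0.3704,0,0,0,0],[0.3704,0,0,0,0],[0.3704,0,0,0,0]]' 20| egrep 'open|finger|contact|eef'
python3 -m inch '[[0.3704,0.005,0,-0.001,0],[0.3704,0.01,0,-0.0018,0],[0.3704,0.0156,0,-0.0025,0],[0.3704,0.023,0,-0.0025,0],[0.3704,0.031,0,-0.0025,0]]'| egrep 'open|finger|contact|eef'
python3 -c "
from h import *
p=cam('wrist'); prof(p)"
```

```text
eef_pos: [0.491, -0.1203, 0.0708]
contact_force: [-0.3, -1.0, 0.1]
opening: 0.63
finger_force: 6.7
eef_pos: [0.4928, -0.0883, 0.0731]
contact_force: [0.4, -0.5, -2.0]
opening: 0.63
finger_force: 6.7
10:(27,28) 22:(22,30) 34:(16,32) 46:(12,13) 58:(7,-1) 70:(0,-0) 82:(-6,0) 94:(-13,-0) 106:(-20,0) 118:(-27,-0) 130:(-34,1) 142:(-41,1) 154:(-48,-1) 166:(-56,-0) 178:(-63,2) 190:(-71,0) 202:(-79,0) 214:(-87,2) 226:(-96,-0) 238:(-74,66) 250:(-65,95) 262:(-70,96) 274:(-73,99) 286:(-78,99) 298:(-82,101) 310:(-86,103) 322:(-172,-1) 334:(-182,0) 346:(-193,0) 358:(-204,1) 370:(-217,0) 382:(-230,-0)
```

```bash
python3 -m inch '[[0.3704,0.008,0,0.001,0],[0.3704,0.0156,0,0.003,0],[0.3704,0.023,0,0.0055,0],[0.3704,0.0305,0,0.0085,0],[0.3704,0.037,0,0.0125,0]]'| egrep 'open|finger|contact|eef'
python3 -c "
from h import *
p=cam('wrist'); prof(p)"
```

```text
eef_pos: [0.4952, -0.0511, 0.0608]
contact_force: [-0.5, 1.2, 2.2]
opening: 0.629
finger_force: 7.4
10:(65,14) 22:(59,14) 34:(54,13) 46:(48,14) 58:(43,15) 70:(37,21) 82:(31,20) 94:(26,29) 106:(21,31) 118:(15,31) 130:(5,0) 142:(-1,1) 154:(-9,-1) 166:(-16,0) 178:(-23,-1) 190:(-30,0) 202:(-38,0) 214:(-45,0) 226:(-53,0) 238:(-61,0) 250:(-32,76) 262:(-35,80) 274:(-38,83) 286:(-42,85) 298:(-45,89) 310:(-48,91) 322:(-79,59) 334:(-134,0) 346:(-144,1) 358:(-157,-1) 370:(-167,1) 382:(-179,0)
```

```bash
python3 -m inch '[[0.3704,0.0065,0,0.0045,0],[0.3704,0.013,0,0.009,0],[0.3704,0.0185,0,0.0145,0],[0.3704,0.024,0,0.0205,0],[0.3704,0.0285,0,0.027,0]]'| egrep 'open|finger|contact|eef'
python3 -m inch '[[0.3704,0.0045,0,0.0065,0],[0.3704,0.007,0,0.0115,0],[0.3704,0.0095,0,0.0165,0],[0.3704,0.0115,0,0.0215,0],[0.3704,0.0115,0,0.0215,0]]'| egrep 'open|finger|contact|eef'
python3 -c "
from h import *
p=cam('wrist'); prof(p)"
```

```text
eef_pos: [0.4969, -0.0232, 0.033]
contact_force: [1.3, 1.9, -1.1]
opening: 0.633
finger_force: 7.0
eef_pos: [0.4966, -0.0121, 0.0109]
contact_force: [0.2, 0.8, -1.2]
opening: 0.629
finger_force: 6.9
10:(95,15) 22:(91,16) 34:(87,15) 46:(83,15) 58:(79,15) 70:(75,15) 82:(71,15) 94:(66,14) 106:(62,15) 118:(57,14) 130:(53,14) 142:(48,15) 154:(43,14) 166:(40,21) 178:(35,21) 190:(31,20) 202:(28,27) 214:(25,31) 226:(20,30) 238:(15,31) 250:(3,18) 262:(2,26) 274:(2,34) 286:(-2,37) 298:(-7,37) 310:(-14,36) 322:(-19,36) 334:(-26,34) 346:(-33,33) 358:(-39,34) 370:(-47,33) 382:(-55,32)
```

```bash
python3 -m inch '[[0.3704,0.0005,0,0.002,0],[0.3704,0.001,0,0.004,0],[0.3704,0.001,0,0.006,0],[0.3704,0.001,0,0.0075,0],[0.3704,0.001,0,0.0085,0]]'| egrep 'open|finger|contact|eef'
python3 -c "
from h import *
p=cam('wrist'); prof(p)"
```

```text
eef_pos: [0.4973, -0.0113, 0.0036]
contact_force: [-0.3, 2.1, -0.5]
opening: 0.626
finger_force: 6.7
10:(95,15) 22:(91,15) 34:(87,15) 46:(84,14) 58:(79,16) 70:(76,15) 82:(72,15) 94:(67,15) 106:(63,15) 118:(59,15) 130:(55,16) 142:(50,14) 154:(46,15) 166:(43,20) 178:(38,20) 190:(34,20) 202:(30,22) 214:(27,29) 226:(24,31) 238:(19,30) 250:(3,9) 262:(3,19) 274:(2,27) 286:(-2,28) 298:(-7,29) 310:(-13,28) 322:(-19,28) 334:(-24,29) 346:(-31,28) 358:(-37,29) 370:(-44,28) 382:(-50,29)
```

```bash
python3 -m inch '[[0.366,0,0,0,0],[0.35,0,0,0,0],[0.31,0,0,0,0],[0.31,0,0,0,0],[0.31,-0.01,0,0,0]]'| egrep 'open|finger|contact|eef'
python3 -m inch '[[0.31,-0.012,0,0,0],[0.31,-0.026,0,0,0],[0.31,-0.026,0,0,0],[1,-0.026,0,0,0],[1,-0.026,0,0,0]]' 40| egrep 'open|finger|contact|eef'
python3 -m inch '[[1,0,0,0,0],[1,0,0,0,0],[1,0,0,-0.01,0],[1,0,0,-0.03,0],[1,0,0,-0.05,0]]' 40| egrep 'open|finger|contact|eef'
python3 -m inch '[[1,0,0,-0.03,0],[1,0,0,-0.03,0]]' | egrep 'open|finger|contact|eef'
python3 -c "
from h import *
p=cam('wrist'); prof(p); save(p,'w4.png')"
```

```text
eef_pos: [0.4969, -0.0209, 0.0039]
contact_force: [-1.0, 0.4, -0.1]
opening: 0.691
finger_force: 0.0
eef_pos: [0.4957, -0.0485, 0.0042]
contact_force: [-0.5, -3.0, 2.1]
opening: 0.62
finger_force: 44.8
eef_pos: [0.493, -0.0458, 0.0525]
contact_force: [0.9, -0.6, -3.5]
opening: 0.618
finger_force: 44.2
eef_pos: [0.4983, -0.0472, 0.0886]
contact_force: [3.2, -0.4, -2.3]
opening: 0.625
finger_force: 44.4
10:(76,-1) 22:(69,-1) 34:(62,1) 46:(55,0) 58:(48,11) 70:(41,21) 82:(35,20) 94:(28,21) 106:(22,31) 118:(16,31) 130:(5,-0) 142:(-2,1) 154:(-10,0) 166:(5,99) 178:(4,113) 190:(-0,112) 202:(-5,111) 214:(-9,112) 226:(-13,113) 238:(-18,113) 250:(-23,113) 262:(-29,112) 274:(-33,113) 286:(-39,111) 298:(-44,112) 310:(-51,111) 322:(-56,112) 334:(-61,113) 346:(-67,113) 358:(-74,112) 370:(-81,112) 382:(-87,112)
```

View pics/w4.png

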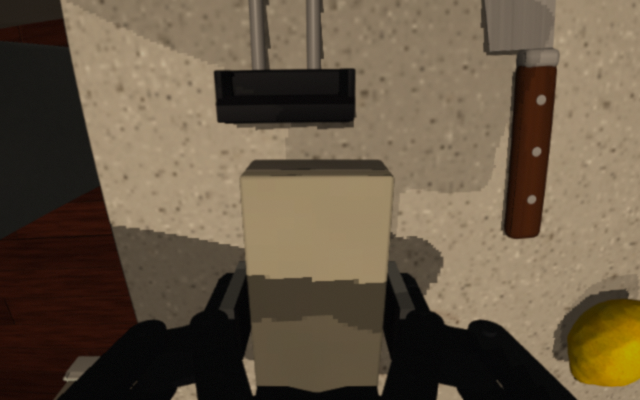

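The image shows the pale fine face up and level at cols 242–392, held near its middle, with the holder's right block ahead at rows 70–122. I'll measure the stone in the grip and the holder.

Run:
```python
from h import *
np.set_printoptions(precision=4,suppress=True)
p=cam('wrist'); P,c,uv=cloud(p); T=pose(p); s=p['st']
M=R.from_quat(s['tcp_rot']).as_matrix(); L=(P-s['eef_pos'])@M
to(.487,.081,.09)
m=(P[:,2]>.106)&(P[:,2]<.118)&(abs(L[:,1])<.032)&(L[:,0]>.012)
q=L[m]; print('stone lead x',np.percentile(q[:,0],[99,99.8,100]))
for a,b in [(.015,.025),(.025,.035),(.035,.045)]:
    k=q[(q[:,0]>a)&(q[:,0]<b)][:,1]; print(a,k.min(),k.max(),(k.min()+k.max())/2)
h=(P[:,2]>.027)&(P[:,2]<.035)&(P[:,1]>0)&(P[:,1]<.06)&(abs(P[:,0]-.487)<.06)
H=P[h][:,:2]*1000; print('holder block',h.sum(),cv2.minAreaRect(H.astype(np.float32)),np.percentile(H,[0,1,99,100],axis=0))
p=cam('top'); P,c,uv=cloud(p)
```

```text
t 16.13 tcp [ 0.4955 -0.0468  0.0842] yaw 86.69 -> mm [127.1 -15.8  -5.8] turn -0.31 | 3.1 rows
stone lead x [0.0526 0.0527 0.0529]
0.015 -0.028266566629407196 0.02603071981984018 -0.0011179234047835086
0.025 -0.028328162174684465 0.02596532001042971 -0.001181421082127378
0.035 -0.028050064365067403 0.02603747263872612 -0.0010062958631706417
holder block 4198 ((484.60980224609375, 28.932090759277344), (28.167688369750977, 77.31431579589844), 87.27973937988281) [[445.9245  13.4583]
 [446.9913  14.3676]
 [522.5655  42.1624]
 [523.7668  44.6531]]
```

```bash
python3 -m inch '[[1,0.03,-0.004,0,-0.3],[1,0.065,-0.008,0,-0.3],[1,0.1,-0.012,0,-0.3],[1,0.125,-0.0146,0,-0.3],[1,0.125,-0.0146,0,-0.3]]' | egrep eef
for i in 1; do python3 -m inch '[[1,0,0,0,0]]' | egrep eef;python3 -m inch '[[1,0,0,0,0]]' | egrep eef;python3 -m inch '[[1,0,0,0,0]]' | egrep eef;python3 -m inch '[[1,0,0,0,0]]' | egrep eef;python3 -m inch '[[1,0,0,0,0]]' | egrep eef;done
python3 - <<'E'
from h import *
to(.488,.0788,.024)
p=cam('wrist'); s=p['st']; P,c,uv=cloud(p)
h=(P[:,2]>.027)&(P[:,2]<.035)&(P[:,1]>.12)&(P[:,1]<.17)&(abs(P[:,0]-.487)<.06)
H=P[h][:,:2]*1000; print('far block',h.sum(),cv2.minAreaRect(H.astype(np.float32)),np.percentile(H,[0,1,99,100],axis=0).round(1))
L=(P-s['eef_pos'])@R.from_quat(s['tcp_rot']).as_matrix(); m=(L[:,2]<-.018)&(L[:,2]>-.034)&(abs(L[:,1])<.032)&(L[:,0]>.02)&(L[:,0]<.07); q=L[m]
print('lead',np.percentile(q[:,0],99.8),'mid',[(lambda k:(k.min()+k.max())/2)(q[(q[:,0]>a)&(q[:,0]<a+.01)][:,1]) for a in(.02,.035)])
save(p,'w5.png')
E
```

```text
eef_pos: [0.4848, 0.0824, 0.0807]
eef_pos: [0.4856, 0.0798, 0.0811]
eef_pos: [0.4865, 0.0784, 0.0818]
eef_pos: [0.4872, 0.0777, 0.0826]
eef_pos: [0.4877, 0.0775, 0.0831]
eef_pos: [0.488, 0.0775, 0.0835]
t 17.02 tcp [0.488  0.0775 0.0835] yaw 86.89 -> mm [ 1.3 -0.  59.5] turn -0.11 | 1.4 rows
far block 4072 ((489.75689697265625, 135.27760314941406), (27.68641471862793, 77.37997436523438), 87.26228332519531) [[450.8 120.1]
 [452.1 122.6]
 [527.6 149.9]
 [528.4 150.8]]
lead 0.052759292563084766 mid [np.float64(-0.0010927491500028873), np.float64(-0.0009869685927216439)]
```

```bash
python3 -m inch '[[1,0.0016,0,0.01,-0.3],[1,0.0016,0,0.02,-0.3],[1,0.0016,0,0.03,-0.3],[1,0.0016,0,0.038,-0.3],[1,0.0016,0,0.042,-0.3]]' | egrep 'eef|contact'
python3 -m inch '[[1,0,0,0,0],[1,0,0,0,0],[1,0,0,0,0],[1,0,0,0,0],[1,0,0,0,0]]' | egrep 'eef|contact'
python3 -c "from h import *; to(.4882,.0791,.024)"
```

```text
eef_pos: [0.4866, 0.0799, 0.0394]
contact_force: [0.1, 0.0, -3.1]
eef_pos: [0.4886, 0.0799, 0.0423]
contact_force: [-0.1, 0.6, -3.3]
t 17.9 tcp [0.4886 0.0799 0.0423] yaw 87.28 -> mm [-0.8 -0.4 18.3] turn 0.28 | 0.4 rows
```

```bash
python3 -m inch '[[1,-0.0008,-0.0004,0.004,0],[1,-0.0008,-0.0004,0.007,0],[1,-0.0008,-0.0004,0.01,0],[1,-0.0008,-0.0004,0.012,0],[1,-0.0008,-0.0004,0.012,0]]' | egrep 'eef|contact'
python3 -m inch '[[1,0,0,0,0],[1,0,0,0.001,0],[1,0,0,0.003,0],[1,0,0,0.005,0],[1,0,0,0.006,0]]' | egrep 'eef|contact'
python3 -m inch '[[1,0,0,0,0],[1,0,0,0,0],[1,0,0,0,0],[1,0,0,0,0]]' | egrep 'eef|contact'
```

```text
eef_pos: [0.487, 0.0791, 0.029]
contact_force: [-0.6, 0.6, -2.6]
eef_pos: [0.4877, 0.0791, 0.0242]
contact_force: [-4.7, 0.3, 7.7]
eef_pos: [0.4877, 0.0791, 0.0242]
contact_force: [-2.9, -0.5, 3.6]
```

```bash
python3 -m inch '[[1,0,0,0.001,0],[1,0,0,0.001,0],[1,0,0,0.001,0]]' | egrep 'eef|contact'
python3 -c "
from h import *
p=cam('wrist'); tilt(p,(260,200,375,340)); prof(p)"
```

```text
eef_pos: [0.4878, 0.0791, 0.0242]
contact_force: [-6.7, -0.2, 11.8]
n along/across [ 0.002 -0.001  1.   ] tilt along deg 0.1 resid 0.0006 z 0.0475 0.0485
10:(191,-1) 22:(186,1) 34:(182,0) 46:(177,-0) 58:(172,-0) 70:(166,24) 82:(162,25) 94:(157,24) 106:(152,17) 118:(149,30) 130:(145,32) 142:(140,31) 154:(133,20) 166:(132,35) 178:(131,49) 190:(127,49) 202:(122,48) 214:(117,48) 226:(113,48) 238:(108,48) 250:(103,48) 262:(98,48) 274:(93,48) 286:(87,47) 298:(83,48) 310:(76,47) 322:(71,48) 334:(65,48) 346:(59,47) 358:(52,48) 370:(46,48) 382:(40,49)
```

Seated: top at 48 mm and level. I'll ease the grip, open and rise straight up.

```bash
python3 -m inch '[[0.37,0,0,-0.001,0],[0.367,0,0,-0.001,0],[0.36,0,0,-0.001,0],[0.32,0,0,-0.001,0],[0.25,0,0,-0.001,0]]' | egrep 'eef|contact|finger'
python3 -m inch '[[0.15,0,0,0,0],[0.15,0,0,0,0],[0.15,0,0,-0.02,0],[0.15,0,0,-0.05,0],[0.15,0,0,-0.09,0]]' | egrep 'eef|finger|open'
python3 -m inch '[[0.15,-0.02,0,-0.04,0],[0.15,-0.04,0,-0.08,0],[0.15,-0.04,0,-0.08,0],[0.15,-0.04,0,-0.08,0],[0.15,-0.04,0,-0.08,0]]' | egrep 'eef|finger|open'
python3 -m inch '[[0.15,0,0,0,0],[0.15,0,0,0,0],[0.15,0,0,0,0],[0.15,0,0,0,0],[0.15,0,0,0,0]]' | egrep 'eef'
python3 - <<'E'
from h import *
p=cam('wrist'); save(p,'w6.png'); P,c,uv=cloud(p)
n=(abs(P[:,0]-.487)<.06)&(P[:,1]>0)&(P[:,1]<.16)
m=n&(P[:,2]>.04)&(P[:,2]<.056); print('stone',cv2.minAreaRect((P[m][:,:2]*1000).astype(np.float32)),np.median(P[m][:,2]),np.linalg.svd(P[m]-P[m].mean(0),full_matrices=False)[2][2])
m=n&(P[:,2]>.02)&(P[:,2]<.056); print('holder',cv2.minAreaRect((P[m][:,:2]*1000).astype(np.float32)))
E
```

```text
eef_pos: [0.4879, 0.0791, 0.0237]
contact_force: [-0.9, 0.1, 0.3]
finger_force: 0.0
eef_pos: [0.485, 0.0792, 0.1117]
opening: 0.851
finger_force: 0.0
eef_pos: [0.4855, 0.0392, 0.1934]
opening: 0.847
finger_force: 0.0
eef_pos: [0.4854, 0.0395, 0.1928]
stone ((487.14923095703125, 81.40617370605469), (98.69498443603516, 54.49880599975586), 87.29794311523438) 0.04804178048271429 [ 1.08893644e-04 -4.15684351e-04  9.99999908e-01]
holder ((487.7052307128906, 87.80947875976562), (144.88504028320312, 77.0799560546875), 87.0633773803711)
```

View pics/w6.png

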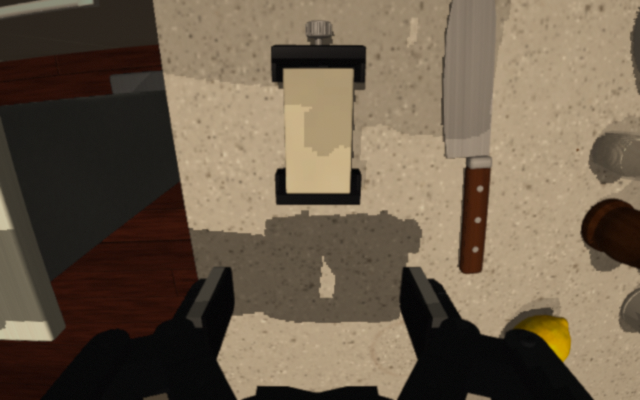

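The pale fine face is up, at cols 284–354 and rows 68–194, inside both lips. It is level at 48 mm and centred to within 1 mm. The knife has not moved, so I'm handing in.

```bash
python3 -c "
from plant import ctrl
print(ctrl.sign_off())"
```

```text
the job is handed in; nothing more can be done
None
```

The whetstone is turned over and back in its holder with the fine face up, level on both ledges and within about 1 mm of the pocket's centre, and the job is handed in; the knife, glass and brush were never approached.

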